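Slip-angle test on a tilting plate

ROBOT

A 6-joint arm with a two-finger parallel gripper is mounted at the origin on the work surface. World frame = base frame: x ahead of the robot, y to its left, z up, the work surface at z = 0. Lengths are in mm, angles in rad, forces in N, time in s.
With the tool pointing down it reaches from about 300 to 850 mm from the base axis. Payload 4.2 kg.
Tool frame: the origin (TCP) lies on the centre line of the jaws, within the pads' length; the fingertips stand 17 mm ahead of it and the grasp point (between the pads) lies 2 mm behind it; z points along the fingers, y is the direction in which the jaws open and shut (so a half turn about z gives the same grasp; the last joint's range is limited). The gripper opens to 91 mm and grips with 3 to 60 N. Pads are 32 mm wide; open, the fingers measure 118 mm over their backs; the gripper's body (76 mm by 178 mm) begins 60 mm behind the grasp point.
Start: joints at [1.223, 0.32, 1.565, -0, 1.257, -0.02], TCP at [185.13, 544.397, 230.976] pointing down, gripper open.
Joint ranges: [-3.11, 3.11], [-0.84, 2.01], [0.21, 2.61], [-1.34, 4.49], [0.05, 2.63], [-2.56, 2.56]. Speed limits (rad/s): [2.57, 2.57, 3.14, 3.14, 3.14, 3.14].

INTERFACE

Orientations are given as a unit quaternion [w, x, y, z].
In Python, from bench import sensors, optics, r gives the robot as it stands.
- The arm moves only by the tool jog_arm, never from a script. Its argument "increments" is one flat list of numbers, 7 for each row, row after row: the turn, a rotation vector about the world's x, y, z in rad, then the shift along the world's x, y, z in cm, then the closure, from 0 (fully open) to 1 (shut). A call has exactly 10 rows; each row shifts and turns the commanded pose from where the row before left it; what a row does not reach is not made up. A row lasts 1/12 s, in which the tool goes at most 41.7 mm and 7.16 degrees, less where a joint would pass 70% of its speed; a pose out of reach is approached as far as the arm can. A call with a gripper value outside its range is refused whole. The fingers move at their own pace and stop on an object; "grip_force" is the grip in N (left out, the last holds). Time passes only in rows, so rows that do not move let the fingers close, or fill a call up. It gives the time, the measured TCP pose, the force and the opening at its end, in the units of the state.
- sensors.read_state(): the state, without advancing time (a new reading comes with each control period).
- optics.read_camera(name): name is "scene" or "top"; returns a dict with "color" (420x560x3 uint8, blue, green, red), "fovy" (degrees; the focal length in pixels is half the picture's height over the tangent of half this angle, whatever the lens; pixels are square), "cx", "cy" (the principal point, pixels), "rvec" (rotation vector, rad) and "tvec" (3), from world to camera coordinates, as OpenCV has them. Camera axes: x right, y down, z forward; pixel columns grow to the right and rows downward; lengths in mm; the calibration is good to about 2 mm. A picture is of the moment at which its call begins. There is no depth.
- r.sign_off(): hands the job in, once; it reports no verdict.
The state is a dict: "time": time; "joint_positions": joint angles; "qvel": joint speeds; "effort": joint torques, N m; "position": TCP position; "ee_rot": TCP orientation; "contact_force": force on the tool from outside, world axes, zero at the start; "ft_torque": the same for the moment, N m; "grip_width": finger opening in mm.
Only numpy, scipy, OpenCV 4.12 (cv2) and the standard library are available. Lean on these libraries where they do the work, as an engineer would, in place of code of your own. Each camera call takes 0.05 s, during which the arm holds its last target. There are 200 camera calls.

TASK

Slowly raise the hinged plate by its bar until the steel disc slips down to the lower stop, and stop there at once, so that the cork-soled block beside it does not slide; let go and leave the plate standing at that angle. Then mark the angle: push the wooden wedge along its lane, lightly, until it bears snugly (a few newtons, never over 10) against the pin on the side of the plate, and leave it bearing on the pin. Do not touch the disc or the block, do not lower the plate again, and leave the other things on the bench alone.

Things in the scene. Friction and masses are not known exactly. Their poses are not given: they have to be found in the camera images.
- tester: The slip tester: plywood base board 225 x 400 x 12 mm, fixed to the bench. Origin on the bench under the middle of the hinge line. Its x axis runs along the hinge, its y axis points uphill (from the hinge towards the bar), z up. Board spans x -77 to +147, y -100 to +300 mm. The wedge's lane, parallel to y and centred on x = +105 mm, lies on the board between two aluminium rails 10 mm high.
- tilt (a joint): Tilt of the hinged aluminium plate, rad: 0 lies level, grows as the bar end is raised, up to 0.70. The hinge is stiff: the plate stays where it is left; raising it at the bar takes about 10 to 16 N.
- ramp: The hinged plate. Origin: middle of the hinge axis, 42 mm above the bench; turns with the plate: x along the hinge, y up the plate, z square to it. Plate 120 mm wide, 6 mm thick (top at z = +3 mm), ends at y = 300 mm; stop strip across it at y = 8 to 16 mm, 16 mm high; 5 mm lips along both edges and the middle make two tracks, centred on x = -28 and +28 mm.
- ramp_bar (a point): Middle of the bar for lifting: round dark steel, 12 mm across, 118 mm long along the hinge direction, 345 mm from the hinge axis at the free end of the plate, carried by an arm at each end; 39 mm of open space between bar and plate edge. 42 mm above the bench when the plate is level (nothing but bench below it).
- pin_slot (a point): Point above the wedge's lane, level with the middle of a slot on the plate's side edge, 155 mm from the hinge axis, in the plate's mid-plane. A side pin (round steel, 12 mm across, square to the plate's edge, reaching from the edge across the lane) is clamped somewhere within 12 mm of here up or down the plate, differently each time; this point does not follow it.
- disc: Steel test disc, 44 mm across, 26 mm high with a smaller hub on top, 180 g, standing on one of the two tracks (either one), its centre 205 to 235 mm up the plate. Origin at the centre of its underside. It slips when the plate reaches some angle between about 15 and 26 degrees that differs each time, and then slides by itself to the stop (centre 38 mm from the hinge axis).
- block: Aluminium block 42 x 42 x 26 mm with a cork sole, 120 g, on the other track, beside the disc. Origin at the centre of its underside. It slips only 4 to 5 degrees later than the disc, and must stay up.
- wedge: Wooden wedge 30 wide, 130 long, 115 mm high, 240 g, loose in the lane, 2 mm play each side. Origin: centre of its underside, 12 mm above the bench; y axis along the lane, uphill. Side view: upright tail face 115 mm high at y = -65, flat top to y = -35, then a 35 degree slope down to 45 mm height at the nose, y = +65. Starts with its nose short of the pin; pushed to +y, its slope runs under the raised pin. Slides at 1 to 2 N.
- wedge_tail (a point): Middle of the wedge's upright tail face (the one to push), 60 mm above its underside. The pin is sprung: it starts to give at about 2 N and moves up to 6 mm square to the plate, 1.8 N per mm, so the wedge stays jammed under it when let go. A push of 4 to 6 N on the tail is snug; over 10 N between wedge and pin is too hard.
- ringstack: Bystander: stack of five metal rings, 68 mm across, 47 mm high.
- platestack: Bystander: stack of metal plates, 110 x 75 x 24 mm.
- jar: Bystander: glass jar with steel lid, 64 mm across, 85 mm high.
- wrench: Bystander: steel wrench lying on the bench.
There are look-alikes about, which are no part of the job. There is more than one size of the wedge; the one meant has the size given above.

How it is judged (in metres and radians):
On the way, in this order (a step that is already met when the one before it is completed fails the run):
1. the plate has been tilted until the disc slipped down to the lower stop, the block still up (y of disc in the frame of ramp below 0.06 m and y of block in the frame of ramp above 0.185 m and value of joint tilt above 0.2 rad), for 0.1 s.
2. the wedge is pressed snugly on the pin (1.5 N or more, at most 10 N) (contact force between wedge and ramp between 1.5 and 10 N), for 0.1 s.
At the end, for the whole second after the job is handed in: The plate stands tilted by itself (over 0.2 rad), the disc lies at the lower stop (centre within 60 mm of the hinge axis), the block is still up (centre over 185 mm from the hinge axis), the wedge still bears on the side pin (over 0.5 N), and all is at rest (all of step 1 and contact force between wedge and ramp above 0.5 N and linear speed of each of wedge, disc, block below 0.01 m/s); the robot touches nothing.
It fails at once if the block slid down the plate (y of block in the frame of ramp below 0.185 m).
It fails at once if the disc or block was touched by the robot (contact force between any of disc, block and the arm above 0.3 N or contact force between any of disc, block and the fingers above 0.3 N).
It fails at once if the plate was lowered again after the disc slipped (y of disc in the frame of ramp below 0.06 m and velocity of joint tilt below -0.08 rad/s).
It fails at once if the wedge was rammed against the pin (over 10 N) (contact force between wedge and ramp above 10 N).
It fails at once if a bystander was moved more than 20 mm (distance of any of ringstack, platestack, jar, wrench from where it was at the start of the episode above 0.02 m).
It also fails if it takes over 67 s, if anything falls off the work surface, if the arm or the gripper's body presses on something with over 40 N, if the wrist force passes 120 N, or if a joint passes its speed limit or range.

## Working session

There is one attempt and no reset: what is moved stays moved. The work goes in short steps, Python scripts to look and compute and a tool call to move; the robot and the scene stay as the last step left them, time stands still between calls to the robot, and variables do not carry over. Pictures are saved under pics/ and viewed, about 8 in all and at most 12, crops included, and the job is handed in when it is done.

Besides the shell and the picture viewer there is one more tool, called after ">>>" as name(argument=value, ...) on one line, values as JSON. jog_arm: Moves the arm, as the interface text tells. Its arguments: {"type":"object","properties":{"increments":{"type":"array","items":{"type":"number"}},"grip_force":{"type":"number"}},"required":["increments"]}

```bash
ls; mkdir -p pics
cat > h.py <<'E'
import numpy as np, cv2
from bench import sensors, optics, r
def cam(n):
    d=optics.read_camera(n); im=np.array(d["color"]); 
    f=im.shape[0]/2/np.tan(np.radians(d["fovy"])/2)
    K=np.array([[f,0,d["cx"]],[0,f,d["cy"]],[0,0,1]]); R=cv2.Rodrigues(np.array(d["rvec"],float))[0]; t=np.array(d["tvec"],float).ravel()
    return im,K,R,t
def ray(c,uv):
    _,K,R,t=c; d=R.T@np.linalg.solve(K,[uv[0],uv[1],1]); return -R.T@t,d
def onz(c,uv,z):
    o,d=ray(c,uv); return o+d*(z-o[2])/d[2]
def proj(c,P):
    _,K,R,t=c; q=K@(R@np.asarray(P,float)+t); return q[:2]/q[2]
def tri(c1,u1,c2,u2):
    o1,d1=ray(c1,u1);o2,d2=ray(c2,u2)
    s=np.linalg.lstsq(np.c_[d1,-d2],o2-o1,rcond=None)[0]
    a=o1+d1*s[0];b=o2+d2*s[1]; return (a+b)/2,np.linalg.norm(a-b)
E
python3 - <<'E'
from h import *
import pickle
for n in("scene","top"):
    c=cam(n); cv2.imwrite(f"pics/{n}0.png",cv2.resize(c[0],(800,600),interpolation=cv2.INTER_CUBIC)); pickle.dump(c,open(n+"0.pkl","wb"))
    print(n,-c[2].T@c[3],c[2].T@[0,0,1],c[1][0,0])
print(sensors.read_state())
E
```

```text
pics
scene [1367.33465551  345.82312711 1001.33432992] [-0.62578103 -0.25653586 -0.73660536] 465.9834702062453
top [ 478.71149713   25.08333998 1368.93132363] [ 0.08505039 -0.01959569 -0.99618394] 443.76607862512714
{'time': 0.1, 'joint_positions': array([ 1.22297582e+00,  3.20208373e-01,  1.56554158e+00,  1.47730819e-05,
        1.25737262e+00, -1.99977353e-02]), 'qvel': array([-0.00083238,  0.00010862, -0.00133884,  0.00029295, -0.00153183,
       -0.00048452]), 'effort': array([ 1.24638780e-03, -4.13326442e+01, -2.32510203e+01,  7.28320889e-02,
        4.22721799e-02, -4.54010581e-05]), 'position': array([184.992952  , 543.99250665, 230.22157902]), 'ee_rot': array([-1.46797711e-04,  1.63180610e-01,  9.86595917e-01, -7.50774258e-04]), 'contact_force': array([ 0.28311295, -0.10760535, -0.11508213]), 'ft_torque': array([ 0.00982594,  0.05594704, -0.01850583]), 'grip_width': 91.27666025155854}
```

View pics/scene0.png

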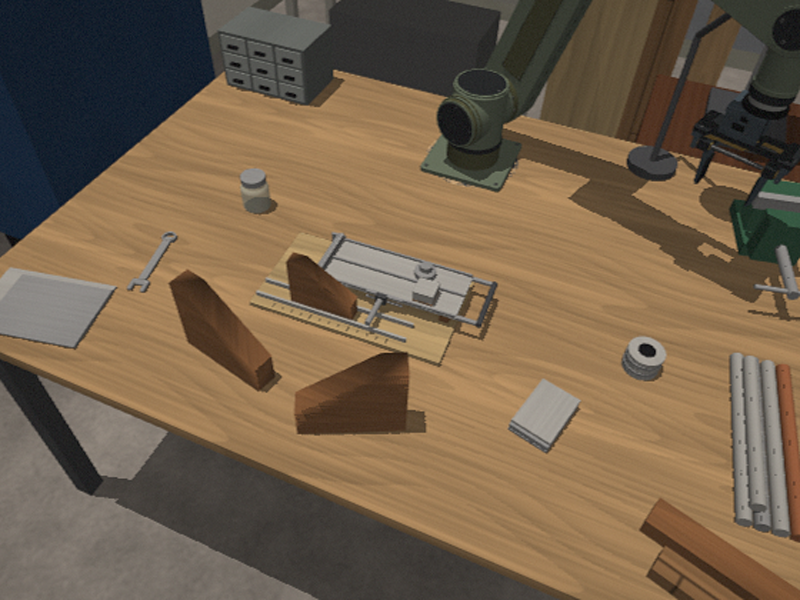

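View pics/top0.png

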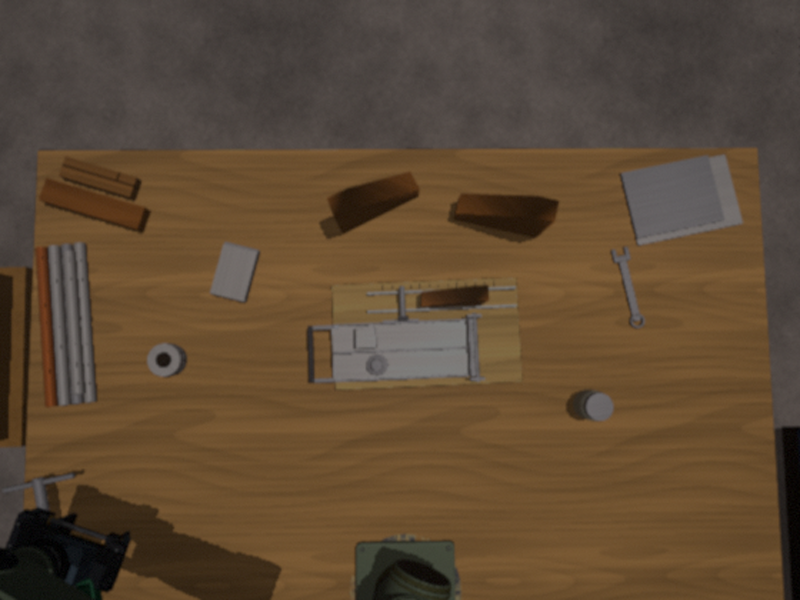

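Both views show the tester in the middle. In the top view the bar is at about (312,355), the pin at (403,300), the lane wedge at (455,297), the disc at (376,364) and the block at (365,337). The plate's uphill direction is roughly world +y. Next I'll measure from enlarged crops.

Run:
```python
from h import *
import pickle
s=pickle.load(open("scene0.pkl","rb"));t=pickle.load(open("top0.pkl","rb"))
def crop(im,x,y,w,h,k): return cv2.resize(im[y:y+h,x:x+w],None,fx=k,fy=k,interpolation=cv2.INTER_CUBIC)
a=crop(t[0],205,185,170,95,4.7); b=crop(s[0],170,155,185,105,4.3)
a=cv2.convertScaleAbs(a,alpha=1.5)
o=np.zeros((600,800,3),np.uint8); 
a=a[:,:800];b=b[:,:800]
a=cv2.resize(a,(532,298)) if 0 else a
cv2.imwrite("pics/ct.png",a); cv2.imwrite("pics/cs.png",b); print(a.shape,b.shape)
# board mask in top
hsv=cv2.cvtColor(t[0],cv2.COLOR_BGR2HSV)
for p in [(240,205),(360,260),(358,215),(235,225),(300,300)]: print(p,hsv[p[1],p[0]])
```

```text
(446, 799, 3) (452, 796, 3)
(240, 205) [ 17 129 123]
(360, 260) [ 18 131 121]
(358, 215) [ 17  85 111]
(235, 225) [ 18 123 116]
(300, 300) [ 16 142 104]
```

View pics/ct.png

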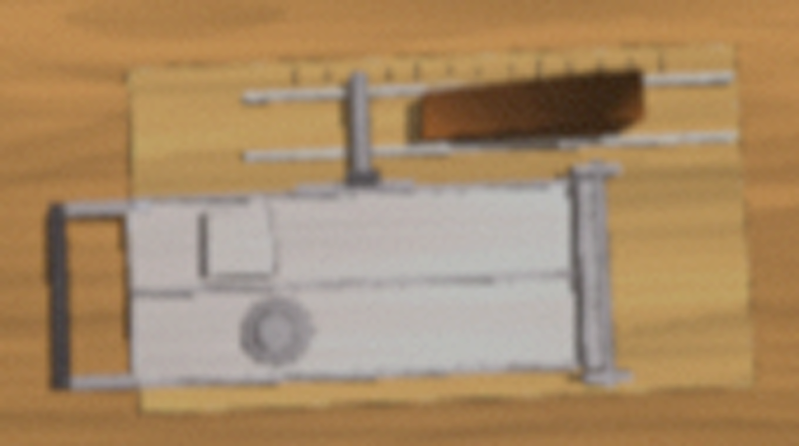

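View pics/cs.png

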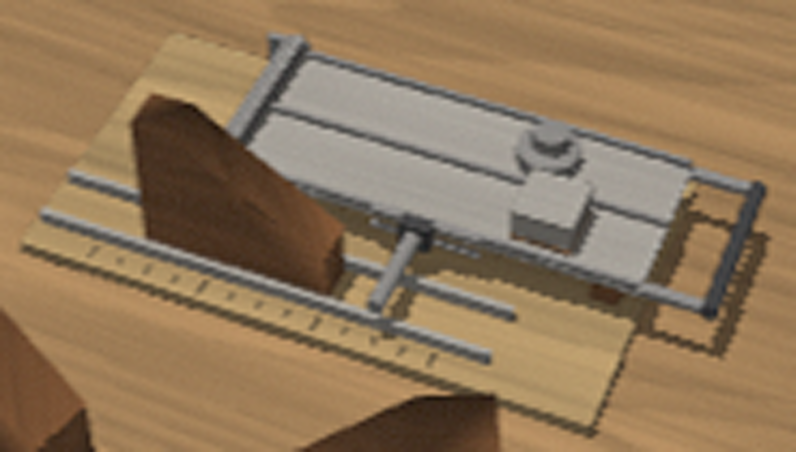

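Top crop: the board corners are (130,70), (735,45), (752,383) and (143,411). The bar runs from (57,207) to (62,385), and the pin from (357,75) to (362,180). Scene crop: the bar runs from (757,187) to (710,310), and the pin from (378,300) to (415,240). The lane wedge's tail is at (135–155,95–125).

```bash
cat >> h.py <<'E'
def T(p): return ((p[0]+.5)/4.7-.5+205,(p[1]+.5)/4.7-.5+185)
def S(p): return ((p[0]+.5)/4.3-.5+170,(p[1]+.5)/4.3-.5+155)
E
python3 - <<'E'
from h import *
import pickle
np.set_printoptions(precision=1,suppress=True)
s=pickle.load(open("scene0.pkl","rb"));t=pickle.load(open("top0.pkl","rb"))
# board corners tester frame (x,y)
B=np.array([(147,300),(147,-100),(-77,-100),(-77,300)],float)
W=np.array([onz(t,T(p),12)[:2] for p in [(130,70),(735,45),(752,383),(143,411)]])
Ws=np.array([onz(s,S(p),12)[:2] for p in [(592,430),(22,245),(172,35)]])
print(W,Ws)
def fit(B,W):
    b=B-B.mean(0);w=W-W.mean(0);U,_,V=np.linalg.svd(b.T@w);R=(U@V).T
    o=W.mean(0)-R@B.mean(0);print("res",W-(B@R.T+o)); return R,o
for R,o in (fit(B,W),fit(B[:3],Ws)):
    print("yaw",np.arctan2(R[1,0],R[0,0]),"o",o)
for a,b in [((57,207),(757,187)),((62,385),(710,310)),((357,75),(378,300)),((362,180),(415,240)),((642,72),(155,95))]:
    p,e=tri(t,T(a),s,S(b));print("tri",p,e,"tester",R.T@(p[:2]-o))
for n,q,z in [("tail top",(642,72),127),("nose",(420,95),57),("disc",(277,332),70),("block",(238,243),70)]:
    p=onz(t,T(q),z);print(n,p,"tester",R.T@(p[:2]-o))
E
```

```text
[[ 643.3  150. ]
 [ 656.9 -247.3]
 [ 435.8 -252.8]
 [ 422.   141.7]] [[ 646.4  154.9]
 [ 659.8 -241.8]
 [ 437.6 -251.1]]
res [[-1.3 -1.6]
 [-1.3  0.9]
 [ 1.5  3. ]
 [ 1.2 -2.3]]
res [[ 0.  -1.6]
 [-0.8  1.5]
 [ 0.8  0.1]]
yaw 0.03367363196149598 o [ 507.9 -153.2]
yaw 0.03568815423297145 o [ 510.2 -148.6]
tri [542.9 194.  147.1] 28.40526730581957 tester [ 44.9 341.2]
tri [441.5 190.6 -78. ] 30.334219745830204 tester [-56.6 341.4]
tri [634.1   3.5  48.3] 2.712936908136998 tester [129.3 147.6]
tri [568.1   0.2  35.9] 1.4743281291667223 tester [ 63.2 146.6]
tri [ 620.5 -158.1  149.5] 13.175310243336126 tester [109.9 -13.4]
tail top [ 625.8 -167.7  127. ] tester [114.9 -23.3]
nose [620.5 -37.4  57. ] tester [114.3 107.2]
disc [472.1  53.8  70. ] tester [-30.8 203.6]
block [527.5  77.7  70. ] tester [ 25.4 225.5]
```

Run:
```python
from h import *
import pickle
np.set_printoptions(precision=1,suppress=True)
s=pickle.load(open("scene0.pkl","rb"));t=pickle.load(open("top0.pkl","rb"))
ps=0.0347;R=np.array([[np.cos(ps),-np.sin(ps)],[np.sin(ps),np.cos(ps)]]);o=np.array([509,-151.])
for a,b in [((57,207),(710,310)),((62,385),(757,187)),((130,70),(592,430)),((735,45),(22,245)),((752,383),(172,35)),((590,165),(303,40)),((275,330),(552,130))]:
    p,e=tri(t,T(a),s,S(b));print("tri",p,e,"tester",R.T@(p[:2]-o))
print("bar",o+R@[0,345],"pin",o+R@[105,147],"tail",o+R@[105,-23])
```

```text
tri [552.  194.5  43.6] 2.471304603829149 tester [ 55.  343.8]
tri [440.  190.3  46.3] 1.4880580367850997 tester [-57.2 343.5]
tri [643.4 152.2   7. ] 3.7107732635929187 tester [144.8 298.4]
tri [ 656.7 -246.6    7. ] 3.6431526506062024 tester [ 144.3 -100.7]
tri [ 435.6 -252.9    9.7] 0.7597712985379105 tester [-76.9 -99.3]
tri [ 558.5 -106.9  167. ] 48.914589203472275 tester [51.  42.3]
tri [473.1  55.8  73.6] 1.8791749643962181 tester [-28.7 207.9]
bar [497.  193.8] pin [608.8  -0.4] tail [ 614.7 -170.3]
```

>>> jog_arm(increments=[0,0,0.036,2.6,-2.9,0,0.3,0,0,0.036,2.6,-2.9,0,0.5,0,0,0.036,2.6,-2.9,0,0.56,0,0,0.036,2.6,-2.9,0,0.56,0,0,0.036,2.6,-2.9,0,0.56,0,0,0.036,2.6,-2.9,0,0.56,0,0,0.036,2.6,-2.9,0,0.56,0,0,0.036,2.6,-2.9,0,0.56,0,0,0.036,2.6,-2.9,0,0.56,0,0,0.036,2.6,-2.9,0,0.56], grip_force=30)

```text
time: 0.93
position: [445.9, 252.6, 230.8]
ee_rot: [-0.0, -0.017, 1.0, -0.0]
contact_force: [-0.2, 0.4, 0.2]
grip_width: 40.3
```

The bar is at (496,193,~43), which agrees with the given height of 42. I'll go above it, then down.

>>> jog_arm(increments=[0,0,0,1.3,-1.5,-2.5,0.56,0,0,0,1.3,-1.5,-2.5,0.56,0,0,0,1.3,-1.5,-2.5,0.56,0,0,0,1.2,-1.5,-2.5,0.56,0,0,0,0,0,-2,0.56,0,0,0,0,0,0,0.56,0,0,0,0,0,0,0.56,0,0,0,0,0,0,0.56,0,0,0,0,0,0,0.56,0,0,0,0,0,0,0.56])

```text
time: 1.77
position: [496.7, 195.2, 112.5]
ee_rot: [0.001, -0.017, 1.0, 0.001]
contact_force: [0.4, 0.4, -0.4]
grip_width: 39.9
```

Run:
```python
from h import *
s=cam("scene");print(sensors.read_state()['position'])
cv2.imwrite("pics/s2.png",cv2.resize(s[0][110:290,230:430],None,fx=3.3,fy=3.3,interpolation=cv2.INTER_CUBIC))
```

```text
[496.55055668 195.06536891 112.3026361 ]
```

View pics/s2.png

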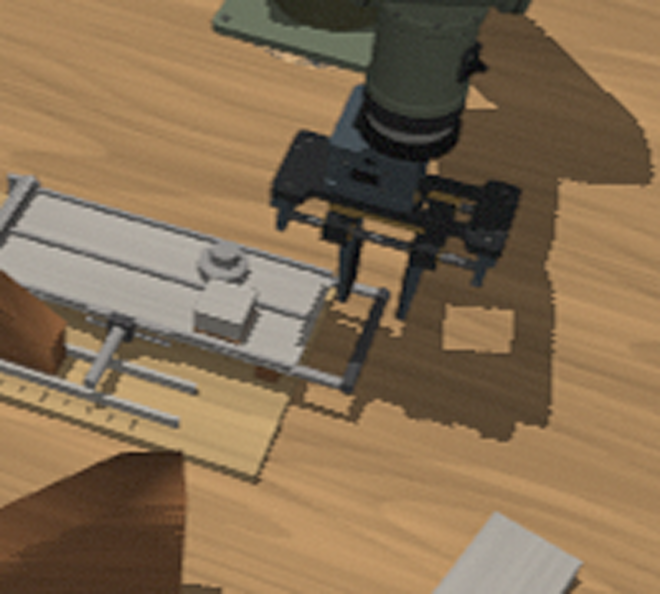

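The open fingers, at about (345,300) and (403,318), straddle the bar. I'll go down and close.

>>> jog_arm(increments=[0,0,0,0,-0.2,-2,0.56,0,0,0,0,0,-2,0.56,0,0,0,0,0,-1.6,0.56,0,0,0,0,0,-1,0.56,0,0,0,0,0,-0.5,0.56,0,0,0,0,0,0,0.56,0,0,0,0,0,0,0.8,0,0,0,0,0,0,1,0,0,0,0,0,0,1,0,0,0,0,0,0,1])

```text
time: 2.65
position: [496.6, 192.6, 40.7]
ee_rot: [0.001, -0.016, 1.0, 0.0]
contact_force: [-0.0, -0.6, 0.4]
grip_width: 16.2
```

>>> jog_arm(increments=[0,0,0,0,0,0,1,0,0,0,0,0,0,1,0,0,0,0,0,0,1,0,0,0,0,0,0,1,0,0,0,0,0,0,1,0,0,0,0,0,0,1,0,0,0,0,0,0,1,0,0,0,0,0,0,1,0,0,0,0,0,0,1,0,0,0,0,0,0,1])

```text
time: 3.48
position: [496.5, 193.4, 40.6]
ee_rot: [0.001, -0.016, 1.0, 0.001]
contact_force: [-1.0, 4.8, 3.4]
grip_width: 11.5
```

The bar is gripped at an opening of 11.5 mm. I'll raise along the arc, turning the tool with the plate, to about 0.115 rad.

>>> jog_arm(increments=[0.0115,0.0004,0,0,-0.002,0.396,1,0.0115,0.0004,0,0,-0.007,0.396,1,0.0115,0.0004,0,0,-0.011,0.396,1,0.0115,0.0004,0,0,-0.016,0.396,1,0.0115,0.0004,0,0,-0.021,0.396,1,0.0115,0.0004,0,0,-0.025,0.396,1,0.0115,0.0004,0,0,-0.03,0.396,1,0.0115,0.0004,0,0,-0.034,0.396,1,0.0115,0.0004,0,0,-0.039,0.396,1,0.0115,0.0004,0,0,-0.043,0.396,1])

```text
time: 4.32
position: [496.5, 191.4, 78.5]
ee_rot: [-0.001, -0.016, 0.998, 0.059]
contact_force: [3.8, 9.4, -11.7]
grip_width: 11.1
```

```bash
cat > look.py <<'E'
from h import *
import sys
ps=0.0347;c,s_=np.cos(ps),np.sin(ps)
def ramp(x,y,z,th):
    yy=y*np.cos(th)-z*np.sin(th);zz=42+y*np.sin(th)+z*np.cos(th)
    return np.array([509+c*x-s_*yy,-151+s_*x+c*yy,zz])
if __name__=="__main__":
    st=sensors.read_state();z=st['position'][2];th=np.arcsin((z-40.6)/345)
    t=cam("top");s=cam("scene");n=sys.argv[1]
    print("t",st['time'],"pos",st['position'].round(1),"F",st['contact_force'].round(1),"w",round(st['grip_width'],1),"th",th,np.degrees(th))
    g=cv2.cvtColor(t[0],cv2.COLOR_BGR2GRAY)
    print("top gray along disc track:",[int(g[int(round(v)),int(round(u))]) for y in range(24,250,12) for u,v in [proj(t,ramp(-28,y,16,th))]])
    print("block track:",[int(g[int(round(v)),int(round(u))]) for y in range(24,270,12) for u,v in [proj(t,ramp(28,y,26,th))]])
    cv2.imwrite(f"pics/T{n}.png",cv2.resize(cv2.convertScaleAbs(t[0][185:285,200:380],alpha=1.5),None,fx=4.4,fy=4.4,interpolation=cv2.INTER_CUBIC))
    cv2.imwrite(f"pics/S{n}.png",cv2.resize(s[0][100:270,165:375],None,fx=3.5,fy=3.5,interpolation=cv2.INTER_CUBIC))
E
python3 look.py 1
```

```text
t 4.3167 pos [496.5 191.4  78.5] F [  3.8   9.4 -11.7] w 11.1 th 0.11022113431118907 6.315205809175722
top gray along disc track: [126, 125, 127, 127, 127, 128, 128, 127, 128, 128, 128, 128, 128, 127, 101, 109, 99, 85, 128]
block track: [121, 127, 127, 127, 128, 128, 127, 128, 127, 129, 128, 128, 127, 129, 128, 121, 130, 131, 132, 38, 47]
```

View pics/T1.png

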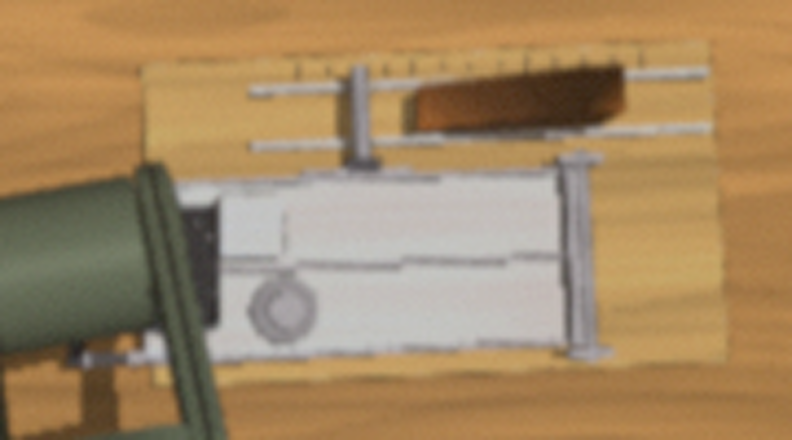

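The disc, at (282,308) in T1, is still up. The grey profile along its track shows it at y ≈ 192–228. I'll go on to 0.23 rad.

>>> jog_arm(increments=[0.0115,0.0004,0,0,-0.048,0.393,1,0.0115,0.0004,0,0,-0.052,0.393,1,0.0115,0.0004,0,0,-0.057,0.392,1,0.0115,0.0004,0,0,-0.062,0.392,1,0.0115,0.0004,0,0,-0.066,0.391,1,0.0115,0.0004,0,0,-0.071,0.391,1,0.0115,0.0004,0,0,-0.075,0.39,1,0.0115,0.0004,0,0,-0.08,0.389,1,0.0115,0.0004,0,0,-0.084,0.388,1,0.0115,0.0004,0,0,-0.089,0.387,1])

```text
time: 5.25
position: [496.8, 184.9, 118.0]
ee_rot: [-0.002, -0.015, 0.993, 0.117]
contact_force: [4.0, 10.9, -10.6]
grip_width: 11.4
```

```bash
python3 look.py 2
```

```text
t 5.25 pos [496.8 184.9 118. ] F [  4.   10.9 -10.6] w 11.4 th 0.2261491341032255 12.957390924652895
top gray along disc track: [114, 117, 117, 120, 119, 120, 121, 121, 120, 122, 122, 123, 123, 123, 96, 95, 42, 53, 34]
block track: [102, 118, 119, 119, 120, 120, 121, 120, 121, 122, 121, 121, 122, 123, 124, 120, 109, 45, 44, 67, 67]
```

>>> jog_arm(increments=[0.005,0.0002,0,0,-0.041,0.167,1,0.005,0.0002,0,0,-0.041,0.167,1,0.005,0.0002,0,0,-0.041,0.167,1,0.005,0.0002,0,0,-0.042,0.167,1,0.005,0.0002,0,0,-0.042,0.167,1,0,0,0,0,0,0,1,0,0,0,0,0,0,1,0,0,0,0,0,0,1,0,0,0,0,0,0,1,0,0,0,0,0,0,1])

```text
time: 6.18
position: [496.8, 182.9, 126.6]
ee_rot: [-0.002, -0.015, 0.992, 0.129]
contact_force: [3.1, 10.9, -7.2]
grip_width: 11.6
```

```bash
python3 look.py 3
```

```text
t 6.1833 pos [496.8 182.9 126.6] F [ 3.1 10.9 -7.2] w 11.6 th 0.2518130890248997 14.427827227278822
top gray along disc track: [114, 117, 117, 117, 117, 119, 119, 119, 119, 120, 121, 121, 122, 122, 85, 46, 39, 36, 60]
block track: [110, 116, 117, 118, 118, 119, 119, 119, 119, 118, 119, 121, 120, 121, 121, 105, 60, 45, 66, 67, 66]
```

>>> jog_arm(increments=[0.004,0.0001,0,0,-0.036,0.133,1,0.004,0.0001,0,0,-0.036,0.133,1,0.004,0.0001,0,0,-0.036,0.133,1,0.004,0.0001,0,0,-0.036,0.133,1,0.004,0.0001,0,0,-0.037,0.133,1,0,0,0,0,0,0,1,0,0,0,0,0,0,1,0,0,0,0,0,0,1,0,0,0,0,0,0,1,0,0,0,0,0,0,1])

```text
time: 7.12
position: [496.9, 181.1, 133.2]
ee_rot: [-0.002, -0.015, 0.99, 0.139]
contact_force: [3.5, 11.3, -7.3]
grip_width: 11.2
```

```bash
python3 look.py 4
```

```text
t 7.1167 pos [496.9 181.1 133.2] F [ 3.5 11.3 -7.3] w 11.2 th 0.27175358964744134 15.57033375432845
top gray along disc track: [115, 114, 115, 118, 116, 118, 118, 117, 118, 119, 121, 120, 120, 109, 45, 55, 32, 62, 61]
block track: [78, 117, 117, 117, 118, 118, 118, 118, 117, 117, 118, 118, 118, 118, 103, 46, 43, 66, 66, 67, 67]
```

>>> jog_arm(increments=[0.004,0.0001,0,0,-0.038,0.133,1,0.004,0.0001,0,0,-0.038,0.132,1,0.004,0.0001,0,0,-0.039,0.132,1,0.004,0.0001,0,0,-0.039,0.132,1,0.004,0.0001,0,0,-0.039,0.132,1,0,0,0,0,0,0,1,0,0,0,0,0,0,1,0,0,0,0,0,0,1,0,0,0,0,0,0,1,0,0,0,0,0,0,1])

```text
time: 8.05
position: [497.0, 179.2, 139.9]
ee_rot: [-0.002, -0.015, 0.989, 0.149]
contact_force: [5.0, 11.4, -7.3]
grip_width: 11.3
```

```bash
python3 look.py 5
```

```text
t 8.05 pos [497.  179.2 139.9] F [ 5.  11.4 -7.3] w 11.3 th 0.2919483501027041 16.727408296692698
top gray along disc track: [114, 113, 114, 114, 116, 116, 117, 119, 118, 117, 118, 119, 118, 58, 63, 35, 61, 60, 61]
block track: [78, 116, 117, 116, 116, 117, 117, 117, 116, 116, 117, 118, 116, 111, 46, 54, 67, 66, 68, 67, 67]
```

>>> jog_arm(increments=[0.004,0.0001,0,0,-0.041,0.132,1,0.004,0.0001,0,0,-0.041,0.132,1,0.004,0.0001,0,0,-0.041,0.132,1,0.004,0.0001,0,0,-0.042,0.131,1,0.004,0.0001,0,0,-0.042,0.131,1,0,0,0,0,0,0,1,0,0,0,0,0,0,1,0,0,0,0,0,0,1,0,0,0,0,0,0,1,0,0,0,0,0,0,1])

```text
time: 8.98
position: [497.0, 177.2, 146.5]
ee_rot: [-0.002, -0.015, 0.987, 0.159]
contact_force: [3.7, 10.3, -7.1]
grip_width: 11.2
```

```bash
python3 look.py 6
```

```text
t 8.9833 pos [497.  177.2 146.5] F [ 3.7 10.3 -7.1] w 11.2 th 0.31206461011975367 17.879985095257403
top gray along disc track: [107, 112, 113, 114, 115, 115, 115, 116, 117, 117, 116, 117, 57, 63, 37, 62, 61, 61, 59]
block track: [78, 115, 116, 116, 115, 116, 115, 115, 116, 115, 116, 115, 106, 49, 48, 66, 67, 69, 67, 68, 68]
```

View pics/S6.png

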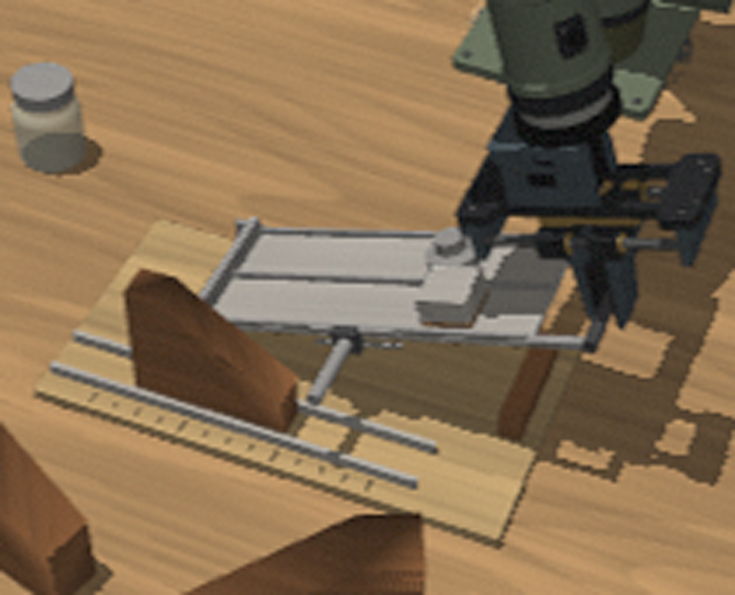

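S6 shows the disc at (448,245) and the block at (450,300), both still up, with the gripper clear of them. I'll carry on.

>>> jog_arm(increments=[0.004,0.0001,0,0,-0.044,0.131,1,0.004,0.0001,0,0,-0.044,0.131,1,0.004,0.0001,0,0,-0.044,0.131,1,0.004,0.0001,0,0,-0.044,0.131,1,0.004,0.0001,0,0,-0.044,0.13,1,0,0,0,0,0,0,1,0,0,0,0,0,0,1,0,0,0,0,0,0,1,0,0,0,0,0,0,1,0,0,0,0,0,0,1])

```text
time: 9.92
position: [497.1, 175.0, 153.2]
ee_rot: [-0.002, -0.015, 0.986, 0.168]
contact_force: [4.7, 11.9, -7.2]
grip_width: 11.4
```

```bash
python3 look.py 7
```

```text
t 9.9167 pos [497.1 175.  153.2] F [ 4.7 11.9 -7.2] w 11.4 th 0.3323164799938932 19.040331766293736
top gray along disc track: [108, 112, 113, 113, 114, 115, 114, 115, 116, 115, 116, 66, 62, 36, 48, 64, 62, 62, 60]
block track: [82, 114, 115, 116, 115, 116, 115, 116, 115, 114, 114, 114, 53, 57, 65, 65, 65, 65, 68, 68, 68]
```

>>> jog_arm(increments=[0.004,0.0001,0,0,-0.046,0.13,1,0.004,0.0001,0,0,-0.046,0.13,1,0.004,0.0001,0,0,-0.047,0.13,1,0.004,0.0001,0,0,-0.047,0.13,1,0.004,0.0001,0,0,-0.047,0.129,1,0,0,0,0,0,0,1,0,0,0,0,0,0,1,0,0,0,0,0,0,1,0,0,0,0,0,0,1,0,0,0,0,0,0,1])

```text
time: 10.85
position: [497.1, 172.7, 159.7]
ee_rot: [-0.002, -0.015, 0.984, 0.178]
contact_force: [4.8, 11.8, -6.8]
grip_width: 11.2
```

```bash
python3 look.py 8
```

```text
t 10.85 pos [497.1 172.7 159.7] F [ 4.8 11.8 -6.8] w 11.2 th 0.3524454653532473 20.19363767326535
top gray along disc track: [107, 112, 111, 113, 113, 114, 115, 114, 114, 115, 64, 65, 38, 52, 64, 63, 61, 59, 57]
block track: [86, 113, 116, 114, 115, 114, 115, 113, 113, 114, 112, 56, 61, 62, 64, 65, 66, 66, 68, 69, 70]
```

>>> jog_arm(increments=[0.004,0.0001,0,0,-0.049,0.129,1,0.004,0.0001,0,0,-0.049,0.129,1,0.004,0.0001,0,0,-0.049,0.129,1,0.004,0.0001,0,0,-0.05,0.129,1,0.004,0.0001,0,0,-0.05,0.128,1,0,0,0,0,0,0,1,0,0,0,0,0,0,1,0,0,0,0,0,0,1,0,0,0,0,0,0,1,0,0,0,0,0,0,1])

```text
time: 11.78
position: [497.2, 170.3, 166.2]
ee_rot: [-0.002, -0.015, 0.982, 0.188]
contact_force: [4.2, 10.5, -5.4]
grip_width: 11.3
```

```bash
python3 look.py 9
```

```text
t 11.7833 pos [497.2 170.3 166.2] F [ 4.2 10.5 -5.4] w 11.3 th 0.37272847869817116 21.355768733737015
top gray along disc track: [107, 112, 111, 113, 113, 114, 114, 113, 113, 79, 61, 37, 45, 64, 64, 63, 60, 60, 57]
block track: [58, 113, 113, 114, 115, 114, 114, 114, 113, 113, 53, 57, 64, 64, 66, 67, 66, 69, 69, 69, 69]
```

>>> jog_arm(increments=[0.004,0.0001,0,0,-0.051,0.128,1,0.004,0.0001,0,0,-0.051,0.128,1,0.004,0.0001,0,0,-0.052,0.128,1,0.004,0.0001,0,0,-0.052,0.128,1,0.004,0.0001,0,0,-0.053,0.128,1,0,0,0,0,0,0,1,0,0,0,0,0,0,1,0,0,0,0,0,0,1,0,0,0,0,0,0,1,0,0,0,0,0,0,1])

```text
time: 12.72
position: [497.3, 167.7, 172.8]
ee_rot: [-0.002, -0.015, 0.98, 0.198]
contact_force: [5.9, 12.2, -6.1]
grip_width: 11.0
```

```bash
python3 look.py 10
```

```text
t 12.7167 pos [497.3 167.7 172.8] F [ 5.9 12.2 -6.1] w 11.0 th 0.3931131872500729 22.52372650036522
top gray along disc track: [96, 96, 87, 68, 113, 113, 113, 113, 75, 62, 39, 47, 65, 65, 64, 63, 59, 58, 55]
block track: [62, 113, 113, 113, 113, 113, 113, 113, 113, 55, 59, 61, 63, 65, 66, 65, 66, 68, 70, 70, 62]
```

View pics/S10.png

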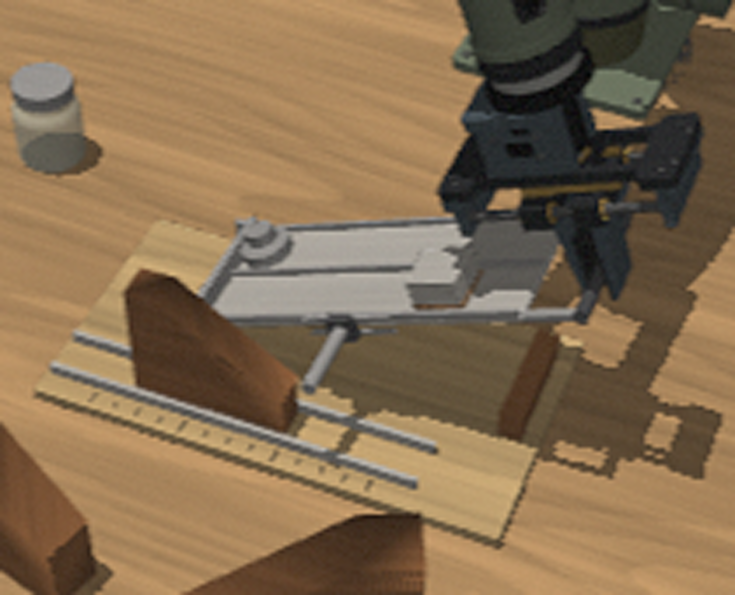

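S10 shows the disc down at the stop, at (265,243), and the block still up at (438,278), with tilt ≈ 22.5°. I'll stop here and let go gently.

>>> jog_arm(increments=[0,0,0,0,0,0,0.88,0,0,0,0,0,0,0.86,0,0,0,0,0,0,0.84,0,0,0,0,0,0,0.81,0,0,0,0,0,0,0.78,0,0,0,0,0,0,0.74,0,0,0,0,0,0,0.7,0,0,0,0,0,0,0.66,0,0,0,0,0,0,0.62,0,0,0,0,0,0,0.6], grip_force=5)

```text
time: 13.65
position: [496.1, 165.7, 172.7]
ee_rot: [-0.003, -0.016, 0.98, 0.196]
contact_force: [0.3, -0.2, 0.0]
grip_width: 36.2
```

```bash
python3 look.py 11
```

```text
t 13.65 pos [496.1 165.7 172.7] F [ 0.3 -0.2  0. ] w 36.2 th 0.3928532197077644 22.508831457380555
top gray along disc track: [95, 96, 87, 68, 113, 114, 112, 113, 65, 65, 38, 53, 66, 64, 63, 63, 59, 58, 57]
block track: [63, 113, 112, 113, 113, 112, 113, 112, 108, 52, 59, 62, 63, 65, 66, 68, 67, 67, 69, 68, 59]
```

The plate stays up with no force on the tool. I'll back out along the tool axis, then swing towards the wedge tail with the tilt reduced to about 0.2, so that the fingertips lead.

>>> jog_arm(increments=[0,0,0,0,-0.76,1.85,0.6,0,0,0,0,-0.76,1.85,0.6,0,0,0,0,-0.76,1.85,0.6,0,0,0,0,-0.6,2,0.6,-0.03,0,0,1.2,-3.6,0,0.8,-0.03,0,0,1.2,-3.6,0,1,-0.03,0,0,1.2,-3.6,0,1,-0.03,0,0,1.2,-3.6,0,1,-0.03,0,0,1.2,-3.6,0,1,-0.03,0,0,1.2,-3.6,0,1])

```text
time: 14.58
position: [568.5, -80.8, 248.3]
ee_rot: [-0.004, -0.015, 0.994, 0.107]
contact_force: [0.2, 0.6, 0.3]
grip_width: 0.9
```

>>> jog_arm(increments=[0,0,0,1.2,-3.2,0,1,0,0,0,1.2,-3.2,0,1,0,0,0,1.2,-3.2,0,1,0,0,0,1.2,-3.2,0,1,0,0,0,0,0,0,1,0,0,0,0,0,0,1,0,0,0,0,0,0,1,0,0,0,0,0,0,1,0,0,0,0,0,0,1,0,0,0,0,0,0,1])

```text
time: 15.42
position: [615.9, -205.9, 248.7]
ee_rot: [-0.004, -0.016, 0.994, 0.107]
contact_force: [-0.6, -0.0, -0.5]
grip_width: 0.3
```

```bash
python3 look.py 12
```

```text
t 15.4167 pos [ 615.9 -205.9  248.7] F [-0.6 -0.  -0.5] w 0.3 th 0.6474646564104991 37.09699219620956
top gray along disc track: [78, 102, 102, 73, 110, 92, 122, 99, 65, 65, 118, 123, 122, 122, 123, 123, 122, 121, 122]
block track: [102, 64, 121, 121, 122, 121, 66, 66, 123, 121, 122, 120, 120, 121, 122, 122, 122, 121, 122, 122, 124]
```

View pics/S12.png

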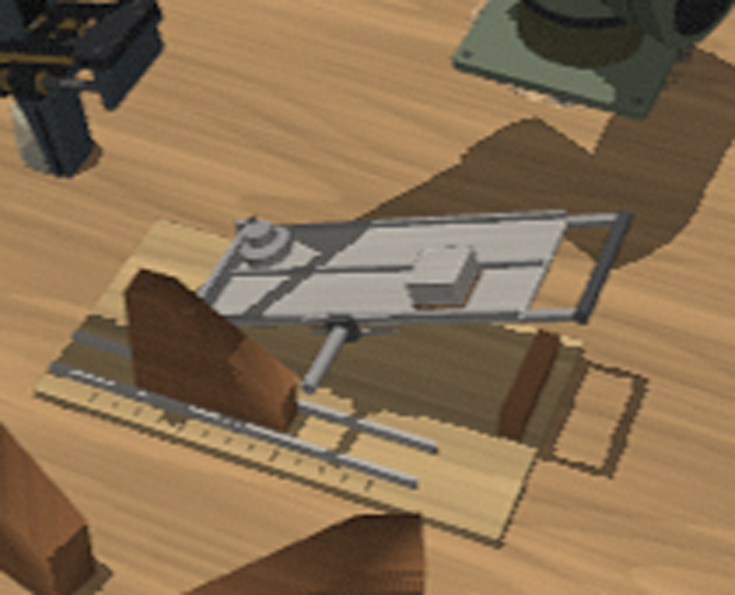

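S12 shows the plate standing, the disc at (265,243) and the block at (443,278), with the gripper behind the wedge. I'll go down to tail height.

>>> jog_arm(increments=[0,0,0,0,-0.6,-2.5,1,0,0,0,0,0,-3,1,0,0,0,0,0,-3,1,0,0,0,0,0,-3,1,0,0,0,0,0,-2.5,1,0,0,0,0,0,-2.2,1,0,0,0,0,0,0,1,0,0,0,0,0,0,1,0,0,0,0,0,0,1,0,0,0,0,0,0,1])

```text
time: 16.35
position: [617.3, -213.4, 88.4]
ee_rot: [-0.003, -0.016, 0.994, 0.107]
contact_force: [-0.5, -0.4, 0.1]
grip_width: 0.1
```

Run:
```python
from h import *
s=cam("scene");st=sensors.read_state();print(st['position'],st['contact_force'])
for x in (-16,16): print(proj(s,st['position']+[x,3.4,-17]))
cv2.imwrite("pics/s13.png",cv2.resize(s[0][110:260,140:320],None,fx=4,fy=4,interpolation=cv2.INTER_CUBIC))
```

```text
[ 617.23707264 -213.41873305   88.33068427] [0.02457923 0.78094254 0.40890993]
[192.72902547 186.81660799]
[186.87488895 194.27797501]
```

View pics/s13.png

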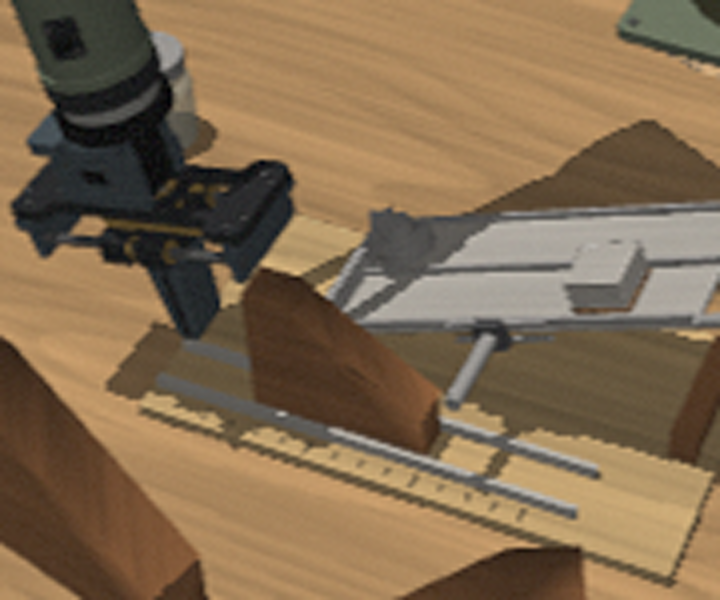

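s13 shows the fingertips at (195,330) behind the tail, clear of the rails and the jar. I expect about 100 mm of travel before the wedge bears, so I'll push the first 65 mm.

>>> jog_arm(increments=[0,0,0,-0.03,1,0,1,0,0,0,-0.02,0.6,0,1,0,0,0,-0.02,0.6,0,1,0,0,0,-0.02,0.6,0,1,0,0,0,-0.02,0.6,0,1,0,0,0,-0.02,0.6,0,1,0,0,0,-0.02,0.6,0,1,0,0,0,-0.02,0.6,0,1,0,0,0,-0.02,0.6,0,1,0,0,0,-0.02,0.6,0,1])

```text
time: 17.23
position: [614.2, -148.7, 86.4]
ee_rot: [-0.004, -0.016, 0.994, 0.107]
contact_force: [0.6, -2.7, 1.3]
grip_width: 0.8
```

Run:
```python
from h import *
s=cam("scene");st=sensors.read_state();print(st['position'],st['contact_force'])
cv2.imwrite("pics/s14.png",cv2.resize(s[0][110:260,140:320],None,fx=4,fy=4,interpolation=cv2.INTER_CUBIC))
```

```text
[ 613.95874472 -147.31541654   86.36134492] [ 0.23868621 -0.47781124 -0.05577707]
```

View pics/s14.png

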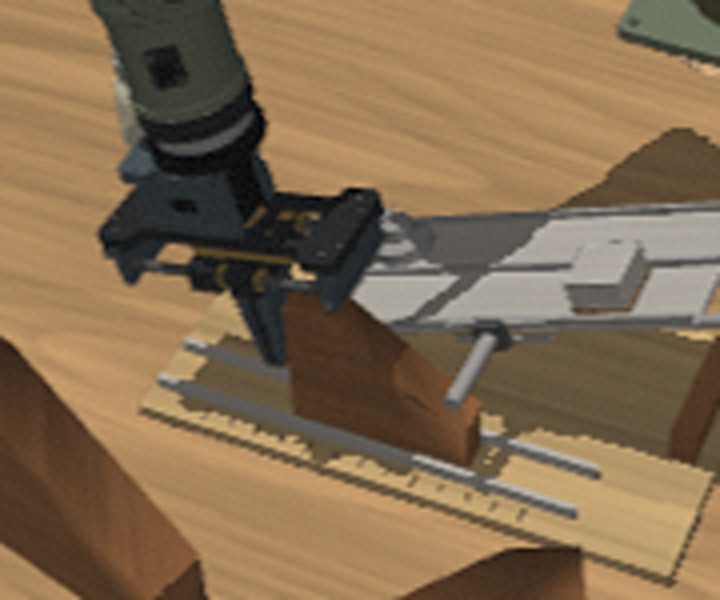

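s14 shows the fingers on the tail at about (275,360) and the nose under the pin at (460,400). They aren't bearing yet. I'll push more slowly.

>>> jog_arm(increments=[0,0,0,-0.01,0.25,0,1,0,0,0,-0.01,0.25,0,1,0,0,0,-0.01,0.25,0,1,0,0,0,-0.01,0.25,0,1,0,0,0,-0.01,0.25,0,1,0,0,0,-0.01,0.25,0,1,0,0,0,-0.01,0.25,0,1,0,0,0,-0.01,0.25,0,1,0,0,0,0,0,0,1,0,0,0,0,0,0,1])

```text
time: 18.12
position: [613.1, -128.4, 86.1]
ee_rot: [-0.005, -0.016, 0.994, 0.108]
contact_force: [1.7, -1.8, 0.4]
grip_width: 0.6
```

>>> jog_arm(increments=[0,0,0,0,0.1,0,1,0,0,0,0,0.1,0,1,0,0,0,0,0.1,0,1,0,0,0,0,0.1,0,1,0,0,0,-0.01,0.1,0,1,0,0,0,0,0.1,0,1,0,0,0,0,0,0,1,0,0,0,0,0,0,1,0,0,0,0,0,0,1,0,0,0,0,0,0,1])

```text
time: 18.95
position: [612.9, -122.6, 86.1]
ee_rot: [-0.005, -0.015, 0.994, 0.108]
contact_force: [-0.3, -0.2, -0.4]
grip_width: 0.1
```

>>> jog_arm(increments=[0,0,0,0,0.06,0,1,0,0,0,0,0.06,0,1,0,0,0,0,0.06,0,1,0,0,0,0,0.06,0,1,0,0,0,-0.01,0.06,0,1,0,0,0,0,0.06,0,1,0,0,0,0,0.06,0,1,0,0,0,0,0.06,0,1,0,0,0,0,0,0,1,0,0,0,0,0,0,1])

```text
time: 19.78
position: [613.0, -118.0, 86.2]
ee_rot: [-0.005, -0.016, 0.994, 0.108]
contact_force: [-0.0, -1.2, -1.5]
grip_width: 0.4
```

>>> jog_arm(increments=[0,0,0,0,0.04,0,1,0,0,0,0,0.04,0,1,0,0,0,0,0.04,0,1,0,0,0,0,0.04,0,1,0,0,0,-0.01,0.04,0,1,0,0,0,0,0.04,0,1,0,0,0,0,0.04,0,1,0,0,0,0,0.04,0,1,0,0,0,0,0,0,1,0,0,0,0,0,0,1])

```text
time: 20.62
position: [612.9, -114.9, 86.2]
ee_rot: [-0.004, -0.016, 0.994, 0.107]
contact_force: [0.5, -1.0, 0.7]
grip_width: 0.3
```

>>> jog_arm(increments=[0,0,0,0,0.03,0,1,0,0,0,0,0.03,0,1,0,0,0,0,0.03,0,1,0,0,0,0,0.03,0,1,0,0,0,-0.01,0.03,0,1,0,0,0,0,0.03,0,1,0,0,0,0,0.03,0,1,0,0,0,0,0.03,0,1,0,0,0,0,0,0,1,0,0,0,0,0,0,1])

```text
time: 21.45
position: [612.8, -112.5, 86.2]
ee_rot: [-0.004, -0.016, 0.994, 0.107]
contact_force: [-0.0, -0.7, 0.3]
grip_width: 1.0
```

>>> jog_arm(increments=[0,0,0,0,0.03,0,1,0,0,0,0,0.03,0,1,0,0,0,0,0.03,0,1,0,0,0,0,0.03,0,1,0,0,0,-0.01,0.03,0,1,0,0,0,0,0.03,0,1,0,0,0,0,0.03,0,1,0,0,0,0,0.03,0,1,0,0,0,0,0,0,1,0,0,0,0,0,0,1])

```text
time: 22.28
position: [612.7, -110.1, 86.2]
ee_rot: [-0.004, -0.016, 0.994, 0.107]
contact_force: [-0.4, -1.5, -0.8]
grip_width: 0.3
```

>>> jog_arm(increments=[0,0,0,0,0.03,0,1,0,0,0,0,0.03,0,1,0,0,0,0,0.03,0,1,0,0,0,0,0.03,0,1,0,0,0,-0.01,0.03,0,1,0,0,0,0,0.03,0,1,0,0,0,0,0.03,0,1,0,0,0,0,0.03,0,1,0,0,0,0,0,0,1,0,0,0,0,0,0,1])

```text
time: 23.12
position: [612.6, -107.7, 86.2]
ee_rot: [-0.004, -0.016, 0.994, 0.108]
contact_force: [0.2, -0.6, -0.1]
grip_width: 0.4
```

Run:
```python
from h import *
s=cam("scene");st=sensors.read_state();print(st['position'],st['contact_force'],st['ft_torque'])
cv2.imwrite("pics/s15.png",cv2.resize(s[0][160:250,200:290],None,fx=6.5,fy=6.5,interpolation=cv2.INTER_CUBIC))
```

```text
[ 612.60872974 -107.71218039   86.21003275] [ 0.06997509 -1.36148608 -0.63425089] [-0.34278886 -0.00672789  0.02111352]
```

View pics/s15.png

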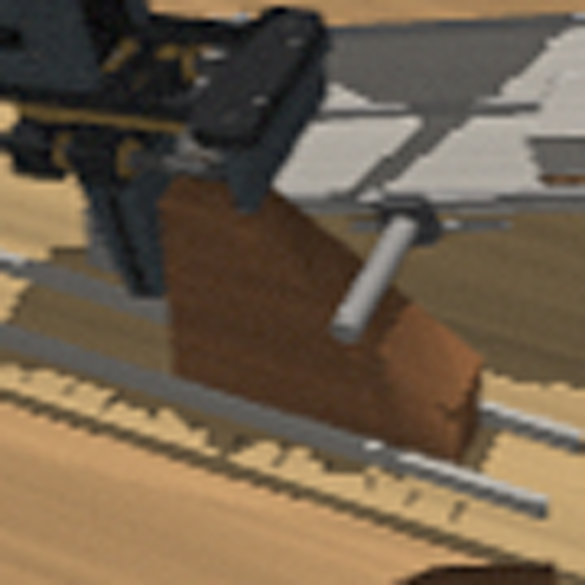

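s15 shows the pin, from (345,325) to (400,230), just over or on the slope. The moment reading is a steadier signal than the force, so I'll use both.

>>> jog_arm(increments=[0,0,0,0,0.03,0,1,0,0,0,0,0.03,0,1,0,0,0,0,0.03,0,1,0,0,0,0,0.03,0,1,0,0,0,-0.01,0.03,0,1,0,0,0,0,0.03,0,1,0,0,0,0,0.03,0,1,0,0,0,0,0,0,1,0,0,0,0,0,0,1,0,0,0,0,0,0,1])

```text
time: 24.0
position: [612.5, -105.6, 86.2]
ee_rot: [-0.004, -0.016, 0.994, 0.107]
contact_force: [-0.2, -1.0, -0.3]
grip_width: 0.1
```

```bash
cat > f.py <<'E'
from bench import sensors
s=sensors.read_state();print(s['position'].round(2),s['contact_force'].round(2),s['ft_torque'].round(3),s['effort'][:3].round(2))
E
python3 f.py
```

```text
[ 612.51 -105.63   86.18] [-0.25 -0.95 -0.34] [-0.284 -0.012 -0.002] [  0.69 -49.32 -19.48]
```

>>> jog_arm(increments=[0,0,0,0,0.03,0,1,0,0,0,0,0.03,0,1,0,0,0,0,0.03,0,1,0,0,0,0,0.03,0,1,0,0,0,-0.01,0.03,0,1,0,0,0,0,0.03,0,1,0,0,0,0,0.03,0,1,0,0,0,0,0,0,1,0,0,0,0,0,0,1,0,0,0,0,0,0,1])

```text
time: 24.83
position: [612.4, -103.5, 86.2]
ee_rot: [-0.005, -0.016, 0.994, 0.107]
contact_force: [0.5, -1.7, 0.3]
grip_width: 0.5
```

```bash
python3 f.py
```

```text
[ 612.4  -103.52   86.19] [ 0.5  -1.7   0.28] [-0.379 -0.026 -0.004] [  0.69 -49.26 -19.46]
```

>>> jog_arm(increments=[0,0,0,0,0.03,0,1,0,0,0,0,0.03,0,1,0,0,0,0,0.03,0,1,0,0,0,0,0.03,0,1,0,0,0,-0.01,0.03,0,1,0,0,0,0,0.03,0,1,0,0,0,0,0.03,0,1,0,0,0,0,0,0,1,0,0,0,0,0,0,1,0,0,0,0,0,0,1])

```text
time: 25.67
position: [612.3, -101.4, 86.2]
ee_rot: [-0.004, -0.016, 0.994, 0.107]
contact_force: [0.4, -0.4, -0.3]
grip_width: 0.4
```

```bash
python3 f.py
```

```text
[ 612.31 -101.42   86.19] [ 0.39 -0.44 -0.3 ] [-0.347 -0.029  0.019] [  0.69 -49.2  -19.45]
```

>>> jog_arm(increments=[0,0,0,0,0.03,0,1,0,0,0,0,0.03,0,1,0,0,0,0,0.03,0,1,0,0,0,0,0.03,0,1,0,0,0,-0.01,0.03,0,1,0,0,0,0,0.03,0,1,0,0,0,0,0.03,0,1,0,0,0,0,0,0,1,0,0,0,0,0,0,1,0,0,0,0,0,0,1])

```text
time: 26.5
position: [612.5, -100.3, 86.2]
ee_rot: [-0.004, -0.016, 0.994, 0.107]
contact_force: [-0.2, -5.3, 0.2]
grip_width: 0.5
```

```bash
python3 f.py
```

```text
[ 612.47 -100.35   86.23] [-0.22 -5.29  0.2 ] [-1.021 -0.017  0.047] [  3.35 -49.12 -18.72]
```

Snug: the tail force is 5.3 N (joint effort ≈ 5.4 N). I'll back off gently.

>>> jog_arm(increments=[0,0,0,0,0,0,1,0,0,0,0,-0.05,0,1,0,0,0,0,-0.05,0,1,0,0,0,0,-0.1,0,1,0,0,0,0,-0.2,0,1,0,0,0,0.02,-0.5,0,1,0,0,0,0.04,-1,0,1,0,0,0,0.08,-2,0,1,0,0,0,0.08,-2,0,1,0,0,0,0,0,2,1])

```text
time: 27.33
position: [612.5, -161.5, 102.6]
ee_rot: [-0.008, -0.014, 0.994, 0.108]
contact_force: [-0.1, 0.4, -0.8]
grip_width: 0.2
```

>>> jog_arm(increments=[0,0,0,0,0,3,1,0,0,0,0,0,3,1,0,0,0,0,0,3,1,0,0,0,0,0,3,1,0,0,0,0,-2,2,1,0,0,0,0,-2,0,1,0,0,0,0,-2,0,1,0,0,0,0,0,0,1,0,0,0,0,0,0,1,0,0,0,0,0,0,1])

```text
time: 28.17
position: [614.1, -218.1, 245.8]
ee_rot: [-0.005, -0.015, 0.994, 0.108]
contact_force: [0.3, -0.5, -0.1]
grip_width: 0.3
```

```bash
python3 f.py
python3 - <<'E'
from h import *
s=cam("scene")
cv2.imwrite("pics/s16.png",cv2.resize(s[0][150:260,170:350],None,fx=4.4,fy=4.4,interpolation=cv2.INTER_CUBIC))
E
```

```text
[ 614.15 -218.1   245.82] [ 0.28 -0.51 -0.11] [-0.052  0.004 -0.005] [ -0.7  -50.46 -23.84]
```

No pictures are left to view, so I'll check numerically: where the wedge's tail edge is compared with s15, and whether the disc and block have stayed where S12 showed them.

Run:
```python
from h import *
s=cam("scene"); im=s[0]
def edge(img,rows):
    h=cv2.cvtColor(img,cv2.COLOR_BGR2GRAY).astype(float); out=[]
    return h
old=cv2.resize(cv2.imread("pics/s15.png"),(90,90),interpolation=cv2.INTER_AREA)
now=im[160:250,200:290]
for n,a in(("s15",old),("now",now)):
    hs=cv2.cvtColor(a,cv2.COLOR_BGR2HSV).astype(int)
    m=((hs[...,0]<13)&(hs[...,1]>110)&(hs[...,2]<130)).astype(np.uint8)
    k,l,st,c=cv2.connectedComponentsWithStats(m); i=1+st[1:,4].argmax(); w=l==i
    print(n,st[i],"left",[int(np.flatnonzero(w[r]).min()) for r in (40,45,50,55) if w[r].any()],"right",[int(np.flatnonzero(w[r]).max()) for r in (58,62,66) if w[r].any()])
# expected pixel shift for 7.4 mm
p=np.array([624,-90,50.]);print("expected shift px",proj(s,p+[-.26,7.4,0])-proj(s,p))
S12=cv2.resize(cv2.imread("pics/S12.png"),(210,170),interpolation=cv2.INTER_AREA); cur=im[100:270,165:375]
for n,(x,y) in dict(disc=(75,69),block=(126,79),bar=(173,75)).items():
    tpl=S12[y-10:y+10,x-11:x+11]; rs=cv2.matchTemplate(cur[y-18:y+18,x-19:x+19],tpl,cv2.TM_CCOEFF_NORMED)
    _,v,_,loc=cv2.minMaxLoc(rs); print(n,"shift",loc[0]-8,loc[1]-8,round(v,3))
```

```text
s15 [40 52  8 10 21] left [44] right [46]
now [28 36 12 15 47] left [30, 30, 30] right []
expected shift px [2.45507732 0.76920034]
disc shift 0 0 0.902
block shift 0 0 0.996
bar shift 0 0 0.939
```

Run:
```python
from h import *
s=cam("scene"); k=4
old=cv2.resize(cv2.imread("pics/s15.png"),(90*k,90*k),interpolation=cv2.INTER_AREA)
now=cv2.resize(s[0][160:250,200:290],(90*k,90*k),interpolation=cv2.INTER_CUBIC)
for n,(x0,y0,x1,y1) in dict(nose=(62,50,78,72),tail=(20,38,36,60)).items():
    t=old[y0*k:y1*k,x0*k:x1*k]; R=cv2.matchTemplate(now[(y0-8)*k:(y1+8)*k,(x0-8)*k:(x1+8)*k],t,cv2.TM_CCOEFF_NORMED)
    _,v,_,l=cv2.minMaxLoc(R);print(n,l[0]/k-8,l[1]/k-8,round(v,3))
```

```text
nose 2.5 0.75 0.975
tail 2.25 0.5 0.668
```

The nose moved (2.5, 0.75) px against an expected (2.46, 0.77), so the wedge stayed where it was pushed. I'll hand the job in.

```bash
python3 -c "
from bench import r
print(r.sign_off())"
```

```text
the job is handed in; nothing more can be done
None
```

I handed the job in at about 28 s of the 67 s allowed; the interface gives no verdict.

- **Plate:** I raised it by its bar in small steps to about 22.5° (0.39 rad). The disc slid to the stop in the last step, between 21.4° and 22.5°, and the block stayed up. I stopped there and let go, and the plate stood by itself.
- **Wedge:** I pushed it along its lane until the tail force reached 5.3 N (5.4 N by joint effort). Sliding friction before contact was about 1 N. Then I backed the arm off and clear.

**Last checks after backing off:**
- The disc, block and bar had not moved in the image since before the push.
- The wedge's nose had moved (2.5, 0.75) px since an earlier picture, against (2.46, 0.77) px expected if it stayed where it was pushed. So it did not spring back.
- The tool force was near zero.

**Weak or failed checks:**
- A colour-mask check of the wedge's tail edge failed because the mask caught too little of the wedge. A template match on the tail was weak (0.67), so I relied on the nose.
- I had used up the picture views, so this last check was numbers only.
- I could not measure the force between wedge and pin directly after letting go. I did not measure the bystanders at the end, but the arm felt nothing near them.

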